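# Seat a die plate in the corner jig and set the hold-down nut

## Task

Push the brass die plate square and flush into the corner of the jig's two steel fences. Then turn the knurled nut of the blue hold-down strap clockwise until it bottoms out, back it off a quarter turn, and finish still gripping the nut there so that it cannot creep: do not let go at the end. The plate must stay in the corner, and the other things on the bench must be left where they are.

Things in the scene. Friction and masses are not known exactly. Their poses are not given: they have to be found in the camera images.
- jig: Fixed dark wooden board of the corner jig. Origin on the bench surface (height 0); offsets given as 'jig' are in its frame (x roughly away from the robot, y roughly to its left; yaw varies up to 0.25 rad either way). The board covers jig x -125 to 145, y -110 to 120 mm, top 18 mm above the bench. A steel stud, 12 mm diameter, stands at jig x = 105, y = 85 mm, its tip 90 mm above the bench.
- corner (a point): Where the inner faces of the two bright steel fence bars (14 mm high, 12 mm thick, on the board) meet, at the board's top: jig x = 70, y = 60, z = 18 mm; axes as the jig's. The far fence's inner face is at jig x = 70 (y -70 to 72), the left fence's at jig y = 60 (x -80 to 70).
- plate: Loose brass die plate, 90 mm along its x, 60 mm along its y, 16 mm thick, 0.3 to 0.5 kg, flat on the jig board, 25 to 65 mm short of its place along each of the jig's axes and turned up to 0.3 rad; round ornament on top. Origin at the centre of its underside. Seated, it is at jig x = 25, y = 30, z = 18 mm, axes along the jig's.
- plate_corner (a point): Bottom corner of the plate at its x = 45, y = 30 mm: the one that goes into the fence corner. Axes as the plate's.
- nut: Round knurled aluminium nut, 33 mm diameter, 28 mm high, with a red mark on top and side towards its own x axis. Origin on its axis (jig x = 105, y = 85 mm) at its foot, 43.4 mm above the bench when bottomed out, its axes then along the jig's. Grip it from above at any yaw, fingertips just above the strap, whose top is 1 mm below the nut; nothing else near is higher. The stud sticks out 19 mm.
- thread (a joint): Turn of the nut on its thread, rad: 0 = bottomed out (hard stop), growing as it unscrews (anticlockwise from above), at most 7; it starts already on the thread, 2.5 to 4.8 rad from the bottom. Clockwise tightens; 4 mm of height per turn; drag about 0.04 N m, stays where left. At the stop it slips in fingers that turn on. A quarter turn back from the stop is 1.57.
- strap (a joint): Height (m) of the blue hold-down strap (105 x 24 x 8 mm) above its lowest place. Carried up and down by the nut, it does not turn and reaches from the stud over the fence corner. 0 when the nut is bottomed out, its underside then 0.4 mm above the seated plate's top; 1.5 to 3.1 mm at the start, so the plate slides under it. Its heel is over a steel step at jig x = 126, y = 102 mm, top at 34 mm.
- spare_nut: Bystander, to be left alone: spare dark steel round nut, 30 mm diameter, 14 mm high, lying flat on the jig board near the board's far right corner, away from the fences; origin at the centre of its underside.
- hammer: Bystander, to be left alone: small hammer lying on the bench to the robot's right of the jig, 220 mm long; origin under its middle.
- polish: Bystander, to be left alone: squat jar with white cap, 48 mm diameter, 70 mm high, standing to the left of the jig; origin at the centre of its underside.
- flux: Bystander, to be left alone: amber glass jar with red cap, 48 mm diameter, 90 mm high, standing to the left of the jig; origin at the centre of its underside.
- soldering_block: Bystander, to be left alone: off-white block 100 x 70 x 25 mm on the bench to the right of the jig; origin at the centre of its underside.
- dapping_punch: Bystander, to be left alone: steel punch, 24 mm diameter, 60 mm high, standing on its end to the left of the jig; origin at the centre of its underside.
- tool_pot: Bystander, to be left alone: terracotta open cup, 76 mm diameter, 100 mm high, standing to the left of the jig; origin at the centre of its underside.

How it is judged:
On the way, in this order (a step that is already met when the one before it is completed fails the run):
1. the die plate lies square and flush in the fence corner (x of plate_corner in the frame of corner above -0.003 m and y of plate_corner in the frame of corner above -0.003 m and z of plate_corner in the frame of corner between -0.003 and 0.003 m and angle between the x axis of plate and the x axis of jig, either way round below 0.035 rad and angle between plate's own z axis and vertical below 0.05 rad), for 0.2 s.
2. the nut is threaded down until it bottoms out, the plate still in the corner (all of step 1 and value of joint thread below 0.1 rad), for 0.1 s.
At the end, for the whole second after the job is handed in: The plate's corner is within 3 mm of both fences, flat on the board and square to them within 2 degrees; the nut, having been bottomed out, stands a quarter turn back from its stop (1.57 rad, give or take 0.4), not turning, and the fingers still grip it with more than 4 N; the plate is at rest (all of step 1 and value of joint thread between 1.17 and 1.97 rad and velocity of joint thread between -0.1 and 0.1 rad/s and contact force between the fingers and nut above 4 N and linear speed of plate below 0.01 m/s); the arm keeps its last pose, push and grip.
It fails at once if a bystander is moved by more than 20 mm (distance of any of spare_nut, hammer, polish, flux, soldering_block, dapping_punch, tool_pot from where it was at the start of the episode above 0.02 m).
It also fails if it takes over 72 s, if anything falls off the work surface, if the arm or the gripper's body presses on something with over 40 N, if the wrist force passes 120 N, or if a joint passes its speed limit or range.

## Robot

A 7-joint arm with a two-finger parallel gripper is mounted at the origin on the work surface. World frame = base frame: x ahead of the robot, y to its left, z up, the work surface at z = 0. Lengths are in m, angles in rad, forces in N, time in s.
With the tool pointing down it reaches from about 0.425 to 0.825 m from the base axis. Payload 3.6 kg.
Tool frame: the origin (TCP) lies where the fingers leave the gripper's body, on its centre line; the fingertips stand 73 mm ahead of it and the grasp point (between the pads) lies 54 mm ahead of it (arm.tip_reach is the z of the fingertips in the tool frame, in m); z points along the fingers, y is the line along which they close (so a half turn about z gives the same grasp; the last joint's range is limited). The gripper opens to 85 mm and grips with 20 to 120 N. Pads are 22 mm wide; open, the fingers measure 114 mm over their backs; the gripper's body (76 mm by 85 mm) begins 54 mm behind the grasp point. The pads swing forward as they close: fully open they stand 13 mm farther back than shut.
Start: joints at [-1.258, 0.615, -0.013, 1.423, 0.008, 1.103, -0.04], TCP at [0.217, 0.613, 0.304] pointing down, gripper open.
Joint ranges: [-3.12, 3.12], [-0.3, 2.06], [-1.34, 1.32], [0.26, 2.42], [-1.36, 4.5], [0.01, 1.98], [-2.84, 2.84]. Speed limits (rad/s): [2.79, 2.79, 3.14, 3.14, 3.14, 3.14, 3.14].

## Interface

Orientations are given as a 3x3 rotation matrix whose columns are the frame's x, y, z axes.
In Python, from station import arm, imaging, workorder gives the robot as it stands (arm), with the cameras (imaging) and the job (workorder).
- The arm moves only by the shell command python3 drive.py [FORCE], which reads ROWS from standard input. ROWS is a JSON list of rows, 1 to 5 of them, each of 5 numbers: dx, dy, dz in m, then a turn about the tool's z in rad, then the opening from 0.0 (shut) to 1.0 (fully open); each row is the pose to reach, as a shift and turn from the pose commanded when the command began, along the tool's axes at that moment; what a row does not reach only later rows make up. A row lasts 1/10 s, in which the tool goes at most 0.05 m and 0.15 rad, less where a joint would pass 70% of its speed; a pose out of reach is approached as far as the arm can. The fingers move at their own pace and stop on an object; FORCE is the grip in N (left out, the last holds). Time passes only in rows, so rows that do not move let the fingers close. It prints the time, the measured TCP pose, the force, the opening and the grip force at its end. Input that does not fit is refused with a message, and nothing moves.
- arm.state(): the state, without advancing time (a new reading comes with each control period).
- imaging.grab_frame(name): name is "scene" or "top"; returns (picture, depth): 400x640x3 uint8, red, green, blue; 400x640 float32, m along the optical axis (not along the pixel's ray), 0 where there is no reading.
- imaging.get_calibration(name): a dict with "fx", "fy", "cx", "cy" (pixels), "k1" (the pictures are not rectified: a ray, as slopes to the right and down, at radius r is drawn at 1 + k1 r^2 times it, then the intrinsics apply), "R" (3x3) and "t" (3): a world point X has camera coordinates R X + t. Camera axes: x right, y down, z forward; pixel columns grow to the right and rows downward; lengths in m; the calibration is good to about 2 mm. A picture is of the moment at which its call begins. get_calibration takes no time and is no camera call.
- workorder.close_job(): hands the job in; it is judged then, once.
The state is a dict: "time": time; "joint_positions": joint angles; "joint_vel": joint speeds; "tau": joint torques, N m; "ee_pos": TCP position; "tool_rot": TCP orientation; "ft_force": force on the tool from outside, world axes, zero at the start; "ft_torque": the same for the moment, N m; "opening": opening from 0.0 (shut) to 1.0 (fully open); "finger_force": force on a finger pad.
Only numpy, scipy, OpenCV 4.12 (cv2) and the standard library are available. Lean on these libraries where they do the work, as an engineer would, in place of code of your own. Each camera call takes 0.05 s, during which the arm holds its last target. There are 200 camera calls.

## Working session

There is one attempt and no reset: what is moved stays moved. The work goes in short steps, Python scripts to look and compute and a shell command to move; the robot and the scene stay as the last step left them, time stands still between calls to the robot, and variables do not carry over. Pictures are saved under pics/ and viewed, at most 10 in all, crops included, and the job is handed in when it is done.

```bash
ls; mkdir -p pics
python3 - <<'E'
from station import arm, imaging, workorder
import cv2,numpy as np
for n in("scene","top"):
    p,d=imaging.grab_frame(n); cv2.imwrite(f"pics/{n}0.png",p[:,:,::-1]); np.savez(f"{n}0.npz",p=p,d=d)
    c=imaging.get_calibration(n); print(n,c)
s=arm.state(); print(s['ee_pos'],s['tool_rot'],s['time'],s['ft_force'])
E
```

```text
drive.py
pics
station.py
scene {'fx': 380.13958067594046, 'fy': 380.13958067594046, 'cx': 319.46813922085505, 'cy': 200.58333806599748, 'k1': 0.0027388752829504716, 'R': array([[-0.90043706,  0.43490392,  0.00846599],
       [ 0.23717803,  0.50718891, -0.82855657],
       [-0.36463636, -0.7440551 , -0.55984135]]), 't': array([ 0.52487961, -0.04904956,  1.1594222 ])}
top {'fx': 409.2049290096557, 'fy': 409.2049290096557, 'cx': 317.2517584423973, 'cy': 205.369517790033, 'k1': 0.011188234270523434, 'R': array([[ 0.03369618, -0.9994269 ,  0.00323193],
       [-0.97625747, -0.03360701, -0.21399049],
       [ 0.21397646,  0.00405547, -0.9768304 ]]), 't': array([-0.06188437,  0.55993395,  1.09761043])}
[0.21645201 0.61236477 0.30284207] [[-9.42846076e-01  3.33227763e-01 -7.32012434e-04]
 [ 3.33228565e-01  9.42843563e-01 -2.17707984e-03]
 [-3.52902347e-05 -2.29657864e-03 -9.99997362e-01]] 0.1 [-0.56406101  0.44961563  0.30299558]
```

View pics/scene0.png

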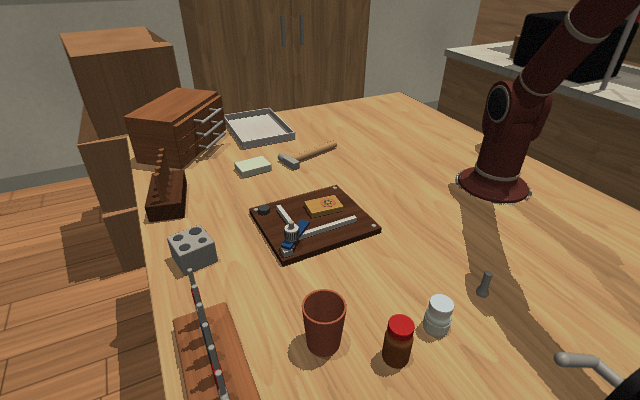

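View pics/top0.png

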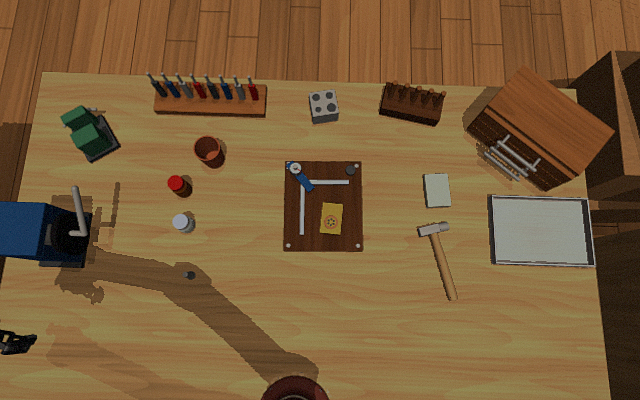

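The scene picture shows the jig (250-380, 185-262), with the nut at about (291,232) and the plate at (324,206). In the top picture, the board spans (283-363, 162-252), the nut is at (296,169), and the plate is at (331,218). The fences show as bright bars and the spare nut is at (351,171). Next I'll measure these.

```bash
cat > h.py <<'E'
import numpy as np, cv2
from station import arm, imaging, workorder
def cal(n):
    c=imaging.get_calibration(n); K=np.array([[c['fx'],0,c['cx']],[0,c['fy'],c['cy']],[0,0,1.]])
    return K,np.array([c['k1'],0,0,0,0.]),np.array(c['R']),np.array(c['t'])
def ray(n,uv):
    K,D,R,t=cal(n); s=cv2.undistortPoints(np.float64(uv).reshape(-1,1,2),K,D)[:,0]
    d=np.c_[s,np.ones(len(s))]@R; return -R.T@t,d
def plane(n,uv,z):
    o,d=ray(n,uv); return o+d*((z-o[2])/d[:,2])[:,None]
def tri(uvs,uvt):
    o1,a=ray("scene",uvs);o2,b=ray("top",uvt);out=[]
    for x,y in zip(a,b):
        s=np.linalg.lstsq(np.c_[x,-y],o2-o1,rcond=None)[0]; p,q=o1+s[0]*x,o2+s[1]*y; out.append(np.r_[(p+q)/2,np.linalg.norm(p-q)])
    return np.array(out)
def proj(n,X):
    K,D,R,t=cal(n); return cv2.projectPoints(np.float64(X).reshape(-1,1,3),cv2.Rodrigues(R)[0],t,K,D)[0][:,0]
def big(m): 
    c=max(cv2.findContours(m.astype(np.uint8),cv2.RETR_EXTERNAL,cv2.CHAIN_APPROX_NONE)[0],key=cv2.contourArea); return c
E
python3 - <<'E'
from h import *
t=np.load("top0.npz")['p'];s=np.load("scene0.npz")['p']
for n,p,(x0,y0,x1,y1) in(("t",t,(275,152,371,260)),("s",s,(240,175,390,270))):
    k=5
    c=p[y0:y1,x0:x1]; cv2.imwrite(f"pics/crop_{n}.png",cv2.resize(c,None,fx=k,fy=k,interpolation=cv2.INTER_CUBIC)[:,:,::-1])
    h=cv2.cvtColor(c,cv2.COLOR_RGB2HSV)
    b=(h[...,2]<125); 
    br=(h[...,0]>15)&(h[...,0]<32)&(h[...,1]>130)&(h[...,2]>110)
    for q in ("pl",):
        print(n, h[::12,::16].reshape(-1,3).tolist()[:30])
E
```

```text
t [[20, 122, 149], [19, 123, 147], [17, 139, 149], [16, 131, 144], [17, 144, 143], [16, 138, 148], [17, 141, 146], [75, 5, 104], [12, 182, 73], [12, 200, 69], [10, 189, 66], [16, 37, 117], [22, 120, 144], [15, 237, 57], [11, 217, 74], [11, 145, 74], [13, 170, 69], [14, 230, 62], [16, 133, 148], [11, 162, 74], [107, 177, 95], [11, 189, 66], [14, 255, 61], [10, 173, 65], [19, 127, 151], [12, 195, 68], [11, 183, 71], [12, 164, 70], [13, 193, 62], [14, 229, 59]]
s [[19, 88, 98], [16, 122, 197], [17, 117, 190], [20, 108, 194], [17, 117, 189], [19, 109, 191], [19, 110, 193], [16, 117, 192], [17, 120, 189], [17, 117, 191], [17, 118, 190], [17, 115, 190], [16, 120, 189], [17, 115, 191], [20, 104, 192], [15, 123, 191], [24, 22, 166], [18, 112, 192], [18, 117, 190], [15, 119, 188], [15, 119, 187], [16, 116, 192], [16, 120, 187], [9, 147, 85], [12, 150, 80], [18, 150, 180], [17, 149, 186], [18, 115, 131], [18, 113, 192], [16, 117, 190]]
```

View pics/crop_t.png

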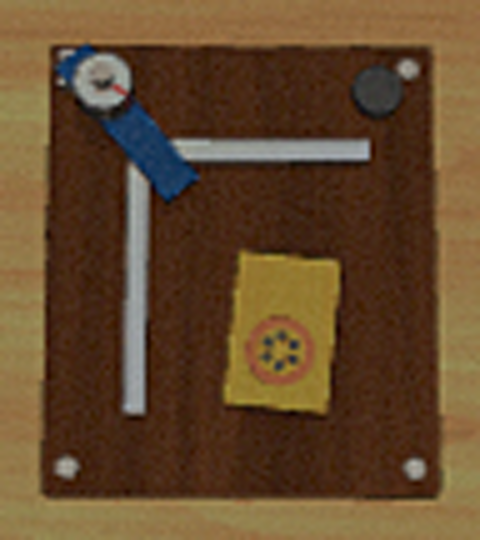

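View pics/crop_s.png

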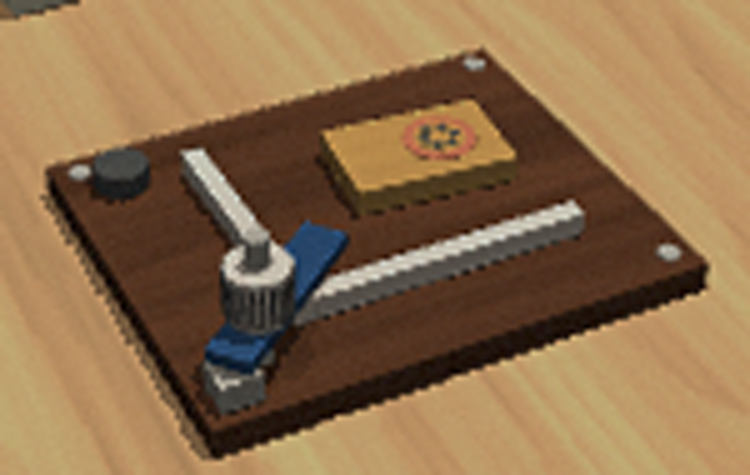

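The crops show the board corners, the plate, the fences and the nut clearly. In the top crop, the nut's centre is at (102,80) and the red mark points to the lower right, so the thread stands at about 4 rad. Next I'll triangulate the corners.

Run:
```python
from h import *
np.set_printoptions(precision=4,suppress=True)
t=np.load("top0.npz")['p'];s=np.load("scene0.npz")['p']
f=lambda a,x0,y0:(np.array(a)+.5)/5-.5+np.array([x0,y0])
T=lambda *a:f(a,275,152); S=lambda *a:f(a,240,175)
print("board FL FR NR NL\n",tri(S((215,432),(48,168),(483,48),(707,265)),T((50,45),(433,47),(440,497),(42,497))))
print("screws NR NL\n",tri(S((475,63),(668,252)),T((415,468),(67,467))))
print("plate FL FR NR NL\n",tri(S((360,193),(320,138),(475,100),(518,155)),T((240,252),(340,260),(327,414),(225,404))))
print("stud tip\n",tri(S((257,236),),T((101,75),)))
# masks
def region(n,p,box):
    x0,y0,x1,y1=box; k=8
    c=cv2.resize(p[y0:y1,x0:x1],None,fx=k,fy=k,interpolation=cv2.INTER_CUBIC); return c,lambda a:(np.array(a)+.5)/k-.5+np.array([x0,y0])
c,g=region("top",t,(275,152,371,260)); h=cv2.cvtColor(cv2.GaussianBlur(c,(0,0),3),cv2.COLOR_RGB2HSV)
m=(h[...,2]<110)|(h[...,1]<100)&(h[...,2]>200); b=cv2.convexHull(big(m)); q=cv2.approxPolyDP(b,40,True)[:,0]
P=plane("top",g(q),.018);print("board quad",P[:,:2], [np.linalg.norm(P[i]-P[i-1]) for i in range(len(P))])
m=(h[...,0]>15)&(h[...,0]<32)&(h[...,1]>120)&(h[...,2]>100)
m[:,:80]=0;m[:40]=0; m[-80:]=0;m[:,-100:]=0
r=cv2.boxPoints(cv2.minAreaRect(big(m))); P=plane("top",g(r),.034);print("plate",P[:,:2],P[:,:2].mean(0),[np.linalg.norm(P[i]-P[i-1]) for i in range(4)])
m=(h[...,1]<60)&(h[...,2]>110)
for cc in cv2.findContours(m.astype(np.uint8),0,1)[0]:
    if cv2.contourArea(cc)>1500:
        r=cv2.boxPoints(cv2.minAreaRect(cc)); P=plane("top",g(r),.032); print("bright",P[:,:2].tolist(),P[:,:2].mean(0))
```

```text
board FL FR NR NL
 [[ 0.7048  0.0607  0.0175  0.002 ]
 [ 0.7114 -0.1697  0.0165  0.0028]
 [ 0.4421 -0.1775  0.0169  0.0008]
 [ 0.4349  0.0508  0.0143  0.0017]]
screws NR NL
 [[ 0.457  -0.162   0.0195  0.0016]
 [ 0.4513  0.0376  0.0189  0.0004]]
plate FL FR NR NL
 [[ 0.5782 -0.0577  0.0321  0.0008]
 [ 0.5755 -0.1158  0.0297  0.0018]
 [ 0.4847 -0.1101  0.0323  0.0016]
 [ 0.4888 -0.052   0.033   0.0003]]
stud tip
 [[0.6655 0.0239 0.0886 0.0007]]
board quad [[ 0.7052  0.0592]
 [ 0.712  -0.1683]
 [ 0.441  -0.1748]
 [ 0.4362  0.0516]] [np.float64(0.2691551255685901), np.float64(0.22753729685045473), np.float64(0.27099971508916637), np.float64(0.226542134267007)]
plate [[ 0.4892 -0.0496]
 [ 0.5799 -0.0554]
 [ 0.5757 -0.1175]
 [ 0.4852 -0.1107]] [ 0.5325 -0.0833] [np.float64(0.061222263322459), np.float64(0.09086855110560109), np.float64(0.06223925630826602), np.float64(0.09078286770197455)]
bright [[0.48208360136355255, 0.005952297586179919], [0.6288034246066767, 0.009619640012782801], [0.6289899898144442, -0.0022676323352077976], [0.4822650724709932, -0.005623749304814504]] [0.5555 0.0019]
bright [[0.6331339523612092, -0.015972118871078973], [0.6456717063982071, -0.015577709233793563], [0.6488602861187686, -0.13148719155433053], [0.6363139945271682, -0.1316248095977904]] [ 0.641  -0.0737]
bright [[0.6799013379923146, 0.049451408474947986], [0.7039534609179202, 0.028313649009881467], [0.6807017540138282, 0.004291708181899556], [0.6568439087184931, 0.025442138477027018]] [0.6804 0.0269]
```

Heights check out: board 17 mm, plate top 32 mm, stud tip 89 mm. The jig origin is about (0.5637, -0.0634) with yaw 0.026. The plate's centre is at jig (-32, -19) mm, turned -0.095 rad relative to the jig. I'll push with two spread fingers, first along +x and then along +y.

```bash
cat >> h.py <<'E'
J0=np.array([.5637,-.0634]); YAW=.026
def jig(p): # world->jig xy
    c,s=np.cos(YAW),np.sin(YAW); d=np.array(p[:2])-J0; return np.array([c*d[0]+s*d[1],-s*d[0]+c*d[1]])
def go(jx,jy,z,ya=None):
    """shift/turn in tool axes to put TCP at jig x,y, height z, with tool-y at angle ya from jig x (mod pi)"""
    st=arm.state(); R=np.array(st['tool_rot']); c,s=np.cos(YAW),np.sin(YAW)
    w=np.array([J0[0]+c*jx-s*jy,J0[1]+s*jx+c*jy,z]); d=R.T@(w-st['ee_pos'])
    cur=np.arctan2(R[1,1],R[0,1])-YAW; turn=0 if ya is None else -((ya-cur+np.pi/2)%np.pi-np.pi/2)
    print("jig now",jig(st['ee_pos']).round(4),"z",round(float(st['ee_pos'][2]),4),"ya",round(float(cur),3),"q7",np.round(st['joint_positions'],2),"t",st['time'])
    print("shift",d.round(4),"turn",round(float(turn),3)); return d,turn
E
python3 - <<'E'
from h import *
print(arm.tip_reach)
st=arm.state();R=np.array(st['tool_rot']);print(R.T@(np.array([.40,.30,.30])-st['ee_pos']))
go(-.105,-.022,.20,np.pi/2)
E
```

```text
0.0726
[-0.27714627 -0.2333413   0.00338775]
jig now [-0.3296  0.6846] z 0.3028 ya 1.205 q7 [-1.26  0.62 -0.01  1.42  0.01  1.1  -0.04] t 0.1
shift [-0.4624 -0.5793  0.1042] turn -0.366
```

```bash
echo '[[-0.04,-0.03,0,-0.12,0.3],[-0.08,-0.06,0,-0.24,0.3],[-0.12,-0.09,0,-0.36,0.3],[-0.16,-0.125,0,-0.366,0.3],[-0.20,-0.16,0,-0.366,0.3]]' | python3 drive.py && python3 -c "
from h import *
go(-.105,-.022,.20,np.pi/2)"
```

```text
time: 0.6
ee_pos: [0.3496, 0.3987, 0.3035]
tool_rot: [[-1.0, -0.026, -0.0], [-0.026, 1.0, -0.001], [0.0, -0.001, -1.0]]
ft_force: [1.9, 0.3, -0.1]
opening: 0.299
finger_force: 0.0
jig now [-0.202   0.4675] z 0.3035 ya 1.571 q7 [-0.82  0.43 -0.1   1.77  0.05  0.95  0.65] t 0.6
shift [-0.097  -0.4894  0.1038] turn 0.0
```

```bash
echo '[[-0.02,-0.045,0,0,0.3],[-0.04,-0.09,0,0,0.3],[-0.06,-0.135,0,0,0.3],[-0.08,-0.18,0,0,0.3],[-0.097,-0.225,0,0,0.3]]' | python3 drive.py && echo '[[0,-0.05,0.01,0,0.3],[0,-0.1,0.03,0,0.3],[0,-0.15,0.05,0,0.3],[0,-0.2,0.07,0,0.3],[0,-0.245,0.1,0,0.3]]' | python3 drive.py &&echo '[[0,-0.02,0.01,0,0.3],[0,-0.02,0.01,0,0.3]]' | python3 drive.py && python3 -c "
from h import *
go(-.105,-.022,.10,np.pi/2)"
```

```text
time: 1.1
ee_pos: [0.4523, 0.1763, 0.3038]
tool_rot: [[-1.0, -0.026, 0.0], [-0.026, 1.0, -0.0], [-0.0, -0.0, -1.0]]
ft_force: [1.4, -0.0, 0.3]
opening: 0.299
finger_force: 0.0
time: 1.6
ee_pos: [0.458, -0.0547, 0.2124]
tool_rot: [[-1.0, -0.026, 0.002], [-0.026, 1.0, -0.001], [-0.002, -0.001, -1.0]]
ft_force: [1.0, -0.5, 0.8]
opening: 0.301
finger_force: 0.0
time: 1.8
ee_pos: [0.4568, -0.0763, 0.2008]
tool_rot: [[-1.0, -0.019, -0.004], [-0.019, 1.0, -0.002], [0.004, -0.001, -1.0]]
ft_force: [0.7, -0.2, 0.7]
opening: 0.298
finger_force: 0.0
jig now [-0.1072 -0.0101] z 0.2008 ya 1.563 q7 [ 0.13  0.48 -0.02  2.07  0.02  0.6   1.69] t 1.8
shift [-0.0027 -0.0117  0.1008] turn -0.007
```

```bash
echo '[[0,-0.012,0.04,0,0.3],[0,-0.012,0.075,0,0.3],[0,-0.012,0.095,0,0.3],[0,-0.012,0.103,0,0.3],[0,-0.012,0.105,0,0.3]]' | python3 drive.py
python3 - <<'E'
from h import *
go(-.031,-.022,.096,np.pi/2)
p,d=imaging.grab_frame("scene"); cv2.imwrite("pics/s1.png",cv2.resize(p[130:280,230:400],None,fx=4,fy=4,interpolation=cv2.INTER_CUBIC)[:,:,::-1])
E
```

```text
time: 2.3
ee_pos: [0.4587, -0.0832, 0.0972]
tool_rot: [[-1.0, -0.028, -0.001], [-0.028, 1.0, 0.001], [0.001, 0.001, -1.0]]
ft_force: [0.1, 0.4, 0.1]
opening: 0.3
finger_force: 0.0
jig now [-0.1055 -0.0171] z 0.0972 ya 1.573 q7 [ 0.14  0.68 -0.01  2.13  0.03  0.33  1.71] t 2.3
shift [-0.0744 -0.0051  0.0011] turn 0.002
```

View pics/s1.png

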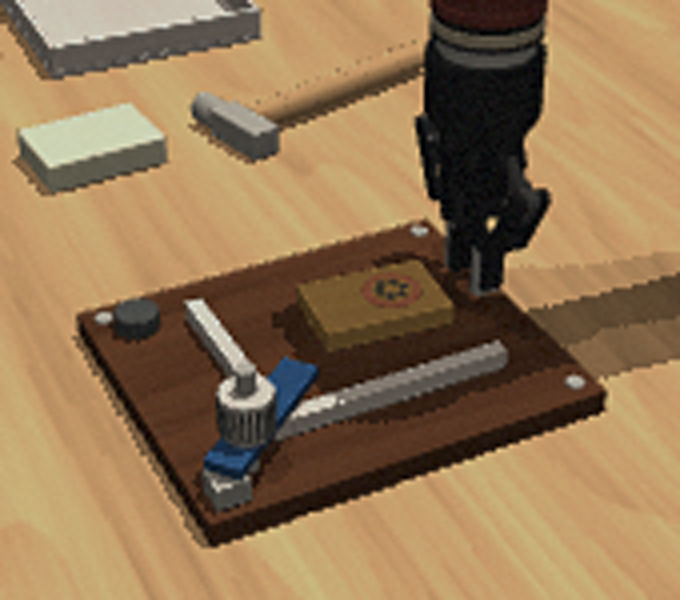

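The crop shows the fingers standing just behind the plate's near face at crop (475,275), close to the board. I'll push now.

```bash
echo '[[-0.012,-0.003,0.001,0,0.3],[-0.024,-0.003,0.001,0,0.3],[-0.036,-0.003,0.001,0,0.3],[-0.048,-0.003,0.001,0,0.3],[-0.058,-0.003,0.001,0,0.3]]' | python3 drive.py;echo '[[-0.003,0,0,0,0.3],[-0.006,0,0,0,0.3],[-0.006,0,0,0,0.3]]' | python3 drive.py
python3 - <<'E'
from h import *
go(-.031,-.022,.096,np.pi/2)
E
```

```text
time: 2.85
ee_pos: [0.5167, -0.0856, 0.0977]
tool_rot: [[-1.0, -0.027, -0.0], [-0.027, 1.0, 0.0], [0.0, 0.0, -1.0]]
ft_force: [-2.8, -0.1, 1.3]
opening: 0.301
finger_force: 1.6
time: 3.15
ee_pos: [0.5222, -0.0856, 0.0967]
tool_rot: [[-1.0, -0.026, -0.001], [-0.026, 1.0, 0.0], [0.001, 0.0, -1.0]]
ft_force: [-2.4, 0.6, 2.7]
opening: 0.301
finger_force: 1.2
jig now [-0.0421 -0.0212] z 0.0967 ya 1.571 q7 [ 0.13  0.73 -0.01  1.96  0.02  0.45  1.7 ] t 3.15
shift [-0.0111 -0.0009  0.0007] turn 0.0
```

```bash
echo '[[-0.002,0,0,0,0.3],[-0.004,0,0,0,0.3],[-0.006,0,0,0,0.3],[-0.008,0,0,0,0.3]]' | python3 drive.py|grep -E "pos|force";echo '[[-0.002,0,0,0,0.3],[-0.003,0,0,0,0.3]]' | python3 drive.py|grep -E "pos|force"; echo '[[-0.001,0,0,0,0.3],[-0.002,0,0,0,0.3]]' | python3 drive.py|grep -E "pos|force"
```

```text
ee_pos: [0.5306, -0.0858, 0.0964]
ft_force: [-3.2, 0.1, 3.1]
finger_force: 1.7
ee_pos: [0.534, -0.0856, 0.0964]
ft_force: [-2.8, -0.7, 1.6]
finger_force: 1.6
ee_pos: [0.5353, -0.0856, 0.0964]
ft_force: [-5.8, 0.1, 2.8]
finger_force: 2.3
```

```bash
echo '[[-0.001,0,0,0,0.3],[-0.002,0,0,0,0.3]]' | python3 drive.py|grep -E "pos|force"; echo '[[-0.001,0,0,0,0.3],[-0.002,0,0,0,0.3],[-0.002,0,0,0,0.3]]' | python3 drive.py|grep -E "pos|force"
```

```text
ee_pos: [0.5356, -0.0855, 0.0962]
ft_force: [-7.2, -0.8, 5.2]
finger_force: 3.8
ee_pos: [0.5359, -0.0855, 0.0959]
ft_force: [-9.0, -0.2, 7.3]
finger_force: 4.5
```

The plate is against the far fence. I'll back off, rise, turn 90° and move to the plate's right side.

```bash
echo '[[0.02,0,0,0,0.3],[0.02,0,-0.04,0.1,0.3],[0.02,-0.02,-0.07,0.25,0.4],[0.02,-0.05,-0.07,0.4,0.5],[0,-0.06,-0.07,0.55,0.5]]' | python3 drive.py|grep -E "pos|force"
python3 - <<'E'
from h import *
go(.02,-.085,.166,0)
E
```

```text
ee_pos: [0.5414, -0.15, 0.1685]
ft_force: [0.3, -0.7, -0.0]
finger_force: 0.0
jig now [-0.0245 -0.086 ] z 0.1685 ya 1.009 q7 [ 0.14  0.65  0.15  1.84 -0.14  0.66  1.4 ] t 4.95
shift [-0.0371  0.0246  0.0027] turn 1.009
```

```bash
echo '[[-0.01,0.005,0,0.15,0.4],[-0.02,0.01,0,0.3,0.4],[-0.037,0.024,0,0.45,0.4],[-0.037,0.024,0,0.6,0.4],[-0.037,0.024,0,0.75,0.4]]' | python3 drive.py|grep -E "pos|force";echo '[[0,0,0,0.13,0.4],[0,0,0,0.25,0.4]]' | python3 drive.py|grep -E "pos|force"
python3 - <<'E'
from h import *
t,_=imaging.grab_frame("top")
c=cv2.resize(t[152:260,275:371],None,fx=5,fy=5,interpolation=cv2.INTER_CUBIC); cv2.imwrite("pics/t1.png",c[:,:,::-1])
go(.02,-.085,.097,0)
E
```

```text
ee_pos: [0.5879, -0.1427, 0.1666]
ft_force: [-0.1, 0.4, -0.4]
finger_force: 0.0
ee_pos: [0.5873, -0.1429, 0.1667]
ft_force: [-0.4, -0.3, 1.0]
finger_force: 0.0
jig now [ 0.0215 -0.0799] z 0.1666 ya 0.015 q7 [-0.06  0.74  0.43  1.72 -0.42  0.77  0.62] t 5.7
shift [-0.005  -0.0019  0.0696] turn 0.015
```

View pics/t1.png

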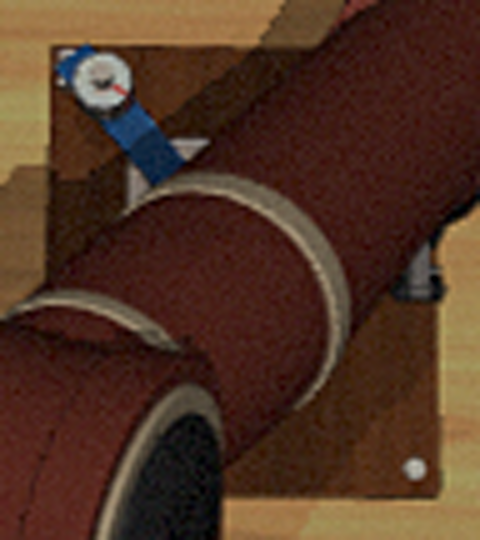

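The top view is blocked by the arm, but the nut and strap are unchanged at (102,80). I'll go down and push along +y.

```bash
echo '[[-0.004,-0.002,0.03,0.015,0.4],[-0.004,-0.002,0.05,0.015,0.4],[-0.004,-0.002,0.065,0.015,0.4],[-0.004,-0.002,0.0695,0.015,0.4]]' | python3 drive.py|grep -E "pos|force";echo '[[0.01,0,0,0,0.4],[0.02,0,0,0,0.4],[0.03,0,0,0,0.4],[0.04,0,0,0,0.4],[0.05,0,0,0,0.4]]' | python3 drive.py|grep -E "pos|force"
python3 - <<'E'
from h import *
go(.02,-.011,.097,0)
E
```

```text
ee_pos: [0.5836, -0.1467, 0.0954]
ft_force: [0.3, 0.2, 1.4]
finger_force: 0.0
ee_pos: [0.5823, -0.0973, 0.0979]
ft_force: [0.5, -2.8, 0.9]
finger_force: 1.5
jig now [ 0.0178 -0.0343] z 0.0979 ya 0.006 q7 [-0.1   0.82  0.38  1.8  -0.49  0.62  0.6 ] t 6.6
shift [0.0233 0.0024 0.0009] turn 0.006
```

```bash
echo '[[0.005,0.001,0.001,0.005,0.4],[0.01,0.002,0.001,0.006,0.4],[0.014,0.002,0.001,0.006,0.4],[0.018,0.002,0.001,0.006,0.4]]' | python3 drive.py|grep -E "pos|force";for i in 1; do echo '[[0.002,0,0,0,0.4],[0.003,0,0,0,0.4]]' | python3 drive.py|grep -E "pos|force"; done; echo '[[0.002,0,0,0,0.4],[0.003,0,0,0,0.4]]' | python3 drive.py|grep -E "pos|force"
python3 - <<'E'
from h import *
go(.02,-.011,.097,0)
E
```

```text
ee_pos: [0.583, -0.0802, 0.0962]
ft_force: [-1.4, -4.4, 3.4]
finger_force: 2.4
ee_pos: [0.5831, -0.0762, 0.096]
ft_force: [-1.2, -4.0, 2.6]
finger_force: 2.2
ee_pos: [0.5831, -0.074, 0.096]
ft_force: [-1.9, -6.9, 1.9]
finger_force: 3.2
jig now [ 0.0191 -0.0111] z 0.096 ya -0.0 q7 [-0.15  0.82  0.39  1.8  -0.49  0.61  0.57] t 7.4
shift [ 0.0001  0.0009 -0.001 ] turn -0.0
```

```bash
echo '[[0.001,0,0,0,0.4],[0.002,0,0,0,0.4]]' | python3 drive.py|grep -E "pos|force"; echo '[[0.001,0,0,0,0.4],[0.002,0,0,0,0.4]]' | python3 drive.py|grep -E "pos|force"; echo '[[0.001,0,0,0,0.4],[0.002,0,0,0,0.4],[0.002,0,0,0,0.4]]' | python3 drive.py|grep -E "pos|force"
```

```text
ee_pos: [0.583, -0.0738, 0.0961]
ft_force: [-0.9, -9.4, 1.3]
finger_force: 4.4
ee_pos: [0.583, -0.0735, 0.0961]
ft_force: [-1.6, -10.8, 1.0]
finger_force: 5.6
ee_pos: [0.583, -0.0733, 0.0961]
ft_force: [-1.0, -13.4, -0.6]
finger_force: 6.3
```

```bash
echo '[[-0.02,0,0,0,0.4],[-0.03,0,-0.04,0,0.35],[-0.03,-0.03,-0.08,-0.15,0.3],[-0.03,-0.08,-0.1,-0.3,0.3],[-0.01,-0.12,-0.1,-0.45,0.3]]' | python3 drive.py|grep -E "pos|force"
python3 - <<'E'
from h import *
go(-.105,.025,.19,np.pi/2)
E
```

```text
ee_pos: [0.4636, -0.0809, 0.1982]
ft_force: [-0.2, 1.5, -0.2]
finger_force: 0.0
jig now [-0.1005 -0.0149] z 0.1982 ya 0.454 q7 [-0.11  0.51  0.34  2.06 -0.29  0.61  0.91] t 8.6
shift [0.0378 0.0134 0.0082] turn -1.117
```

```bash
echo '[[0.01,0.003,0,-0.15,0.3],[0.02,0.006,0,-0.3,0.3],[0.03,0.009,0,-0.45,0.3],[0.038,0.013,0,-0.6,0.3],[0.038,0.013,0,-0.75,0.3]]' | python3 drive.py|grep -E "pos|force";echo '[[0,0,0,-0.13,0.3],[0,0,0,-0.26,0.3],[0,0,0,-0.367,0.3]]' | python3 drive.py|grep -E "pos|force"
python3 - <<'E'
from h import *
go(-.105,.025,.097,np.pi/2)
for n,(x0,y0,x1,y1) in(("top",(275,152,371,260)),("scene",(240,175,390,270))):
    p,_=imaging.grab_frame(n); np.save(n+"1.npy",p); cv2.imwrite(f"pics/{n}2.png",cv2.resize(p[y0:y1,x0:x1],None,fx=5,fy=5,interpolation=cv2.INTER_CUBIC)[:,:,::-1])
E
```

```text
ee_pos: [0.4572, -0.0364, 0.1958]
ft_force: [0.3, -0.7, -0.7]
finger_force: 0.0
ee_pos: [0.4573, -0.038, 0.1958]
ft_force: [-0.1, 0.3, 0.4]
finger_force: 0.0
jig now [-0.1057  0.0281] z 0.1958 ya 1.574 q7 [ 0.03  0.49  0.01  2.08 -0.01  0.57  1.65] t 9.4
shift [-0.0008 -0.0035  0.0988] turn 0.003
```

View pics/scene2.png

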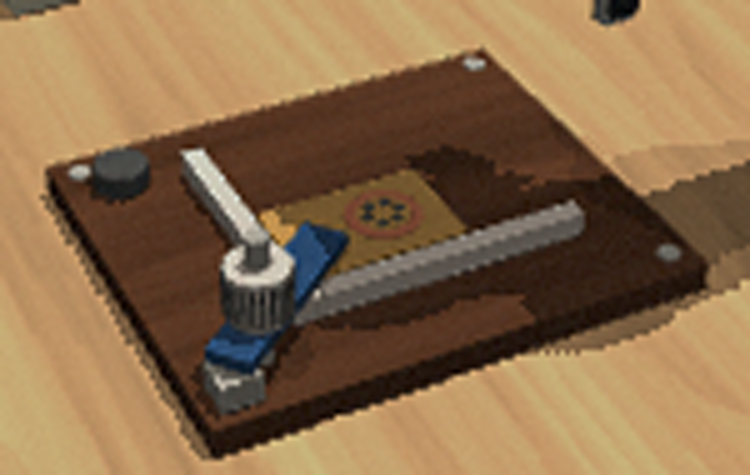

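The crop shows the plate seated against the left fence (edge 330,270 to 465,220) and close to the far fence near (265,215). I'll press once more along +x to be sure it's flush.

```bash
echo '[[0,-0.004,0.04,0,0.3],[0,-0.004,0.08,0,0.3],[-0.01,-0.004,0.098,0,0.3],[-0.03,-0.004,0.099,0,0.3],[-0.06,-0.004,0.099,0,0.3]]' | python3 drive.py|grep -E "pos|force"; echo '[[-0.006,0,0,0,0.3],[-0.01,0,0,0,0.3],[-0.013,0,0,0,0.3],[-0.016,0,0,0,0.3]]' | python3 drive.py|grep -E "pos|force"
python3 - <<'E'
from h import *
go(-.029,.025,.097,np.pi/2)
E
```

```text
ee_pos: [0.5159, -0.0416, 0.0955]
ft_force: [0.9, 0.6, 0.4]
finger_force: 0.0
ee_pos: [0.5324, -0.0426, 0.0969]
ft_force: [-0.1, -0.5, -0.4]
finger_force: 0.0
jig now [-0.0307  0.0216] z 0.0969 ya 1.567 q7 [ 0.03  0.73  0.01  1.95 -0.02  0.46  1.65] t 10.4
shift [-0.0017  0.0034 -0.0001] turn -0.004
```

```bash
echo '[[-0.002,0,0,0,0.3],[-0.003,0,0,0,0.3],[-0.003,0,0,0,0.3]]' | python3 drive.py|grep -E "pos|force"; echo '[[-0.001,0,0,0,0.3],[-0.002,0,0,0,0.3],[-0.002,0,0,0,0.3]]' | python3 drive.py|grep -E "pos|force"; echo '[[-0.001,0,0,0,0.3],[-0.002,0,0,0,0.3],[-0.002,0,0,0,0.3]]' | python3 drive.py|grep -E "pos|force"
```

```text
ee_pos: [0.5343, -0.0426, 0.0967]
ft_force: [-4.5, 0.3, 4.3]
finger_force: 2.4
ee_pos: [0.5346, -0.0426, 0.0965]
ft_force: [-8.2, 0.5, 5.5]
finger_force: 3.8
ee_pos: [0.535, -0.0426, 0.0963]
ft_force: [-9.4, 0.7, 8.4]
finger_force: 5.1
```

The plate is confirmed flush, stopping at the same x as before. Now I'll go to the nut, turning anticlockwise to leave plenty of wrist range.

```bash
echo '[[0.02,0,0,0,0.3],[0.02,0,-0.04,0,0.4],[0.02,0,-0.085,-0.15,0.6],[0,0.015,-0.11,-0.3,0.7],[-0.04,0.03,-0.11,-0.45,0.7]]' | python3 drive.py|grep -E "pos|force";  echo '[[-0.04,0,0,-0.15,0.7],[-0.06,0,0,-0.3,0.7],[-0.06,0,0,-0.45,0.7],[-0.06,0,0,-0.5,0.7]]' | python3 drive.py|grep -E "pos|force"
python3 - <<'E'
from h import *
go(.1045,.085,.14,np.pi/2+.95)
E
```

```text
ee_pos: [0.5815, -0.0125, 0.2121]
ft_force: [0.9, 0.1, 0.0]
finger_force: 0.0
ee_pos: [0.6347, 0.0159, 0.2068]
ft_force: [-0.5, 0.5, -0.8]
finger_force: 0.0
jig now [0.073  0.0774] z 0.2068 ya 2.521 q7 [ 0.09  0.7  -0.26  1.58  0.21  0.89  2.31] t 12.2
shift [-0.0243 -0.0211  0.0669] turn -0.0
```

```bash
echo '[[-0.024,-0.021,0,0,0.7],[-0.024,-0.021,0.01,0,0.7],[-0.024,-0.021,0.02,0,0.7],[-0.024,-0.021,0.03,0,0.7],[-0.024,-0.021,0.03,0,0.7]]' | python3 drive.py|grep -E "pos|force"
python3 - <<'E'
from h import *
go(.1045,.085,.122,np.pi/2+.95)
for n,(x0,y0,x1,y1) in(("scene",(240,150,360,270)),):
    p,_=imaging.grab_frame(n);cv2.imwrite(f"pics/{n}3.png",cv2.resize(p[y0:y1,x0:x1],None,fx=5,fy=5,interpolation=cv2.INTER_CUBIC)[:,:,::-1])
E
```

```text
ee_pos: [0.6624, 0.0229, 0.1746]
ft_force: [-0.6, -0.4, -0.7]
finger_force: 0.0
jig now [0.1009 0.0837] z 0.1746 ya 2.517 q7 [ 0.07  0.78 -0.24  1.51  0.22  0.88  2.29] t 12.7
shift [-0.0033 -0.0023  0.0526] turn -0.004
```

View pics/scene3.png

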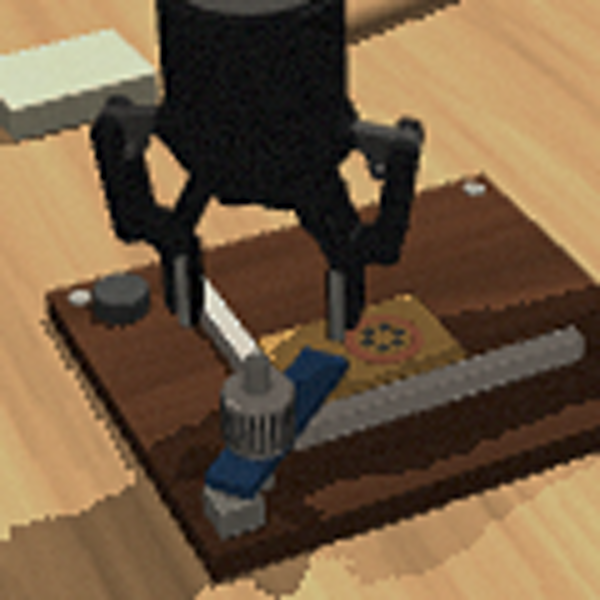

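The crop shows the open fingertips at (185,325) and (338,340), straddling the nut axis at (258,370). I'll descend and grip.

```bash
echo '[[-0.0033,-0.0023,0,0,0.7],[-0.0033,-0.0023,0.015,0,0.7],[-0.0033,-0.0023,0.03,0,0.7],[-0.0033,-0.0023,0.045,0,0.7],[-0.0033,-0.0023,0.053,0,0.7]]' | python3 drive.py|grep -E "pos|force"
python3 - <<'E'
from h import *
go(.1045,.085,.121,np.pi/2+.95)
E
```

```text
ee_pos: [0.6665, 0.0247, 0.1211]
ft_force: [0.2, -0.6, -0.7]
finger_force: 0.0
jig now [0.105  0.0854] z 0.1211 ya 2.517 q7 [ 0.06  0.85 -0.23  1.53  0.24  0.79  2.28] t 13.25
shift [0.0006 0.0002 0.0001] turn -0.004
```

```bash
echo '[[0,0,0,0,0.5],[0,0,0,0,0.3],[0,0,0,0,0.2],[0,0,0,0,0.2],[0,0,0,0,0.2]]' | python3 drive.py 40|grep -E "pos|force|open"; echo '[[0,0,0.0001,0.15,0.2],[0,0,0.0002,0.3,0.2],[0,0,0.0003,0.45,0.2],[0,0,0.0004,0.6,0.2],[0,0,0.0005,0.75,0.2]]' | python3 drive.py|grep -E "pos|force|open";python3 -c "
from h import *
go(.1045,.085,.121);print(arm.state()['ft_torque'])"
```

```text
ee_pos: [0.668, 0.0247, 0.1239]
ft_force: [2.0, -0.7, -4.7]
opening: 0.373
finger_force: 40.2
ee_pos: [0.6681, 0.0246, 0.1234]
ft_force: [1.0, -1.5, -5.0]
opening: 0.371
finger_force: 40.3
jig now [0.1067 0.0853] z 0.1234 ya 1.761 q7 [-0.06  0.84 -0.02  1.53  0.03  0.77  1.7 ] t 14.25
shift [0.0022 0.0001 0.0024] turn 0.0
[-0.16664568 -0.37859938  0.05788121]
```

```bash
for i in 1; do echo '[[0,0,0.0001,0.15,0.2],[0,0,0.0002,0.3,0.2],[0,0,0.0003,0.45,0.2],[0,0,0.0004,0.6,0.2],[0,0,0.0005,0.75,0.2]]' | python3 drive.py|grep -E "pos|force|open"; done; python3 -c "
from h import *
go(.1045,.085,.121);print(arm.state()['ft_torque'])
p,_=imaging.grab_frame('scene');cv2.imwrite('pics/s4.png',cv2.resize(p[190:250,260:330],None,fx=8,fy=8,interpolation=cv2.INTER_CUBIC)[:,:,::-1])"
```

```text
ee_pos: [0.6681, 0.0245, 0.1229]
ft_force: [2.4, -1.4, -5.9]
opening: 0.369
finger_force: 40.3
jig now [0.1067 0.0851] z 0.1229 ya 1.011 q7 [-0.17  0.85  0.18  1.54 -0.19  0.77  1.13] t 14.75
shift [ 0.0017 -0.0013  0.0019] turn 0.0
[-0.36604709 -0.38286379  0.04323969]
```

View pics/s4.png

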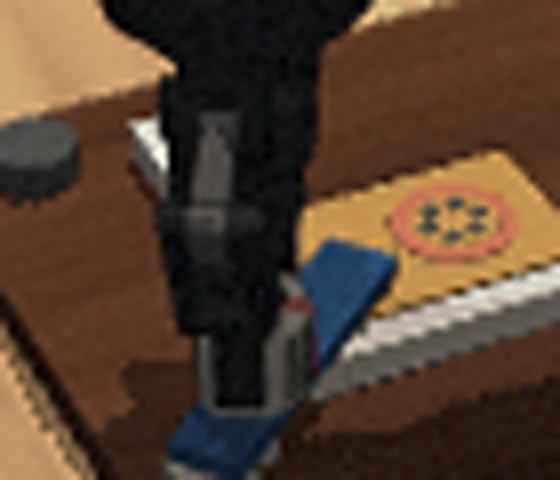

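The red mark is now visible on the nut's right side at crop (300,305), so the nut turns with the fingers. I'll keep tightening and watch the torque for the stop.

```bash
echo '[[0,0,0.0001,0.15,0.2],[0,0,0.0002,0.3,0.2],[0,0,0.0003,0.45,0.2],[0,0,0.0004,0.6,0.2],[0,0,0.0005,0.75,0.2]]' | python3 drive.py|grep -E "force"; echo '[[0,0,0.0001,0.15,0.2],[0,0,0.0002,0.3,0.2],[0,0,0.0003,0.45,0.2],[0,0,0.0004,0.6,0.2],[0,0,0.0005,0.75,0.2]]' | python3 drive.py|grep -E "force";python3 -c "
from h import *
go(.1045,.085,.121);print(arm.state()['ft_torque'])"; echo '[[0,0,0.0001,0.15,0.2],[0,0,0.0002,0.3,0.2],[0,0,0.0003,0.45,0.2]]' | python3 drive.py|grep -E "force";python3 -c "
from h import *
go(.1045,.085,.121);print(arm.state()['ft_torque'],arm.state()['tau'][-1])"
```

```text
ft_force: [1.1, -2.3, -5.4]
finger_force: 40.5
ft_force: [0.8, -2.7, -4.2]
finger_force: 40.6
jig now [0.1065 0.085 ] z 0.122 ya -0.486 q7 [-0.38  0.91  0.58  1.55 -0.61  0.87 -0.04] t 15.8
shift [-0.0009 -0.0017  0.001 ] turn 0.0
[-0.58398284 -0.28028193  0.03876094]
ft_force: [1.1, -2.8, -3.8]
finger_force: 40.6
jig now [0.1064 0.085 ] z 0.1217 ya -0.936 q7 [-0.43  0.95  0.69  1.55 -0.71  0.91 -0.4 ] t 16.1
shift [-0.0015 -0.0011  0.0007] turn 0.0
[-0.57784396 -0.18695214  0.05113474] 0.7577421516180038
```

```bash
P="from h import *
go(.1045,.085,.121);print(arm.state()['ft_torque'][2],arm.state()['ft_force'])"; echo '[[0,0,0.0001,0.1,0.2],[0,0,0.0002,0.2,0.2],[0,0,0.0003,0.3,0.2]]' | python3 drive.py|grep -E "finger_force";python3 -c "$P"; echo '[[0,0,0.0001,0.1,0.2],[0,0,0.0002,0.2,0.2],[0,0,0.0002,0.3,0.2]]' | python3 drive.py|grep -E "finger_force";python3 -c "$P"
```

```text
finger_force: 40.7
jig now [0.1064 0.0851] z 0.1215 ya -1.234 q7 [-0.46  0.97  0.77  1.55 -0.78  0.95 -0.65] t 16.4
shift [-0.0018 -0.0005  0.0005] turn 0.0
0.11640090209373422 [-0.13053349 -3.36974542 -2.9596128 ]
finger_force: 40.7
jig now [0.1064 0.0852] z 0.1213 ya -1.534 q7 [-0.49  1.    0.84  1.55 -0.84  0.99 -0.91] t 16.7
shift [-0.0019  0.0001  0.0003] turn 0.0
0.07591971760869036 [ 0.74203526 -2.42502905 -2.4279588 ]
```

```bash
P="from h import *
go(.1045,.085,.121);print(arm.state()['ft_torque'][2],arm.state()['ft_force'])"; echo '[[0,0,0.0001,0.1,0.2],[0,0,0.0001,0.2,0.2],[0,0,0.0001,0.2,0.2]]' | python3 drive.py|grep -E "finger_force";python3 -c "$P"; echo '[[0,0,0,0.1,0.2],[0,0,0,0.2,0.2],[0,0,0,0.2,0.2]]' | python3 drive.py|grep -E "finger_force";python3 -c "$P"
```

```text
finger_force: 40.6
jig now [0.1074 0.0852] z 0.1213 ya -1.729 q7 [-0.51  1.02  0.88  1.55 -0.88  1.01 -1.07] t 17.0
shift [-0.0028  0.0006  0.0003] turn 0.0
0.1619841781501431 [ 3.00362903 -3.04423456 -4.00758669]
finger_force: 40.7
jig now [0.1084 0.0846] z 0.1215 ya -1.93 q7 [-0.53  1.03  0.92  1.55 -0.92  1.03 -1.25] t 17.3
shift [-0.0038  0.001   0.0005] turn 0.0
0.19404920891814567 [ 4.80438686 -3.41758902 -5.07717853]
```

```bash
cat >> h.py <<'E'
def red():
    p,_=imaging.grab_frame('scene'); c=p[205:250,270:315].astype(int); m=(c[...,0]-np.maximum(c[...,1],c[...,2])>45)&(c[...,1]<70)
    ys,xs=np.nonzero(m); print("red n",len(xs),"mean",(xs.mean()+270,ys.mean()+205) if len(xs) else None)
    a=np.array([[.1,.085],[.1215,.085],[.105,.1015],[.105,.0685]]); 
    for z in(.058,):
        for ang in(0,.4,1.57,2.0):
            jx,jy=.105+.0165*np.cos(ang),.085+.0165*np.sin(ang); cc,s=np.cos(YAW),np.sin(YAW)
            print(ang,proj("scene",[J0[0]+cc*jx-s*jy,J0[1]+s*jx+cc*jy,z])[0].round(1))
E
python3 -c "
from h import *
red()"; echo '[[0,0,0,0.1,0.2],[0,0,0,0.2,0.2],[0,0,0,0.2,0.2]]' | python3 drive.py|grep -E "finger_force";python3 -c "
from h import *
go(.1045,.085,.121);print(arm.state()['ft_torque'][2],arm.state()['ft_force'])
red()"
```

```text
red n 2 mean (np.float64(284.0), np.float64(231.5))
0 [284.6 234.8]
0.4 [286.3 236.3]
1.57 [294.3 236.9]
2.0 [296.8 235.6]
finger_force: 41.2
jig now [0.1068 0.0851] z 0.1215 ya -2.13 q7 [-0.54  1.05  0.97  1.55 -0.95  1.06 -1.42] t 17.65
shift [-0.0019  0.0012  0.0005] turn 0.0
0.19497873978206048 [ 1.41364349 -3.89455092 -0.21570849]
red n 0 mean None
0 [284.6 234.8]
0.4 [286.3 236.3]
1.57 [294.3 236.9]
2.0 [296.8 235.6]
```

The stop is reached: torque rose from about 0.05 to 0.19 N m with the red mark at jig angle ≈ 0, after about 4.2 rad of turning against the 4.1 estimated. Now I'll back off a quarter turn.

```bash
echo '[[0,0,-0.0001,-0.15,0.2],[0,0,-0.0002,-0.3,0.2],[0,0,-0.0003,-0.45,0.2],[0,0,-0.0004,-0.6,0.2],[0,0,-0.0005,-0.75,0.2]]' | python3 drive.py|grep -E "force";echo '[[0,0,-0.0001,-0.15,0.2],[0,0,-0.0002,-0.3,0.2],[0,0,-0.0003,-0.45,0.2],[0,0,-0.0004,-0.6,0.2],[0,0,-0.0005,-0.75,0.2]]' | python3 drive.py|grep -E "force"; echo '[[0,0,-0.0001,-0.12,0.2],[0,0,-0.0001,-0.12,0.2],[0,0,-0.0001,-0.12,0.2]]' | python3 drive.py|grep -E "force"; python3 -c "
from h import *
go(.1045,.085,.121);print(arm.state()['ft_torque'][2],arm.state()['ft_force'])
red()
p,_=imaging.grab_frame('scene');np.save('f.npy',p);cv2.imwrite('pics/s5.png',cv2.resize(p[185:260,250:345],None,fx=8,fy=8,interpolation=cv2.INTER_CUBIC)[:,:,::-1])"
```

```text
ft_force: [1.6, -2.3, -2.4]
finger_force: 41.2
ft_force: [1.7, -1.8, -2.8]
finger_force: 41.1
ft_force: [1.1, -1.7, -0.5]
finger_force: 41.0
jig now [0.1066 0.0855] z 0.1226 ya -0.514 q7 [-0.39  0.92  0.6   1.55 -0.62  0.87 -0.05] t 19.0
shift [-0.0014 -0.0016  0.0016] turn 0.0
-0.011431269453645788 [ 1.1362251  -1.73304049 -0.48855841]
red n 18 mean (np.float64(294.3333333333333), np.float64(234.94444444444446))
0 [284.6 234.8]
0.4 [286.3 236.3]
1.57 [294.3 236.9]
2.0 [296.8 235.6]
```

View pics/s5.png

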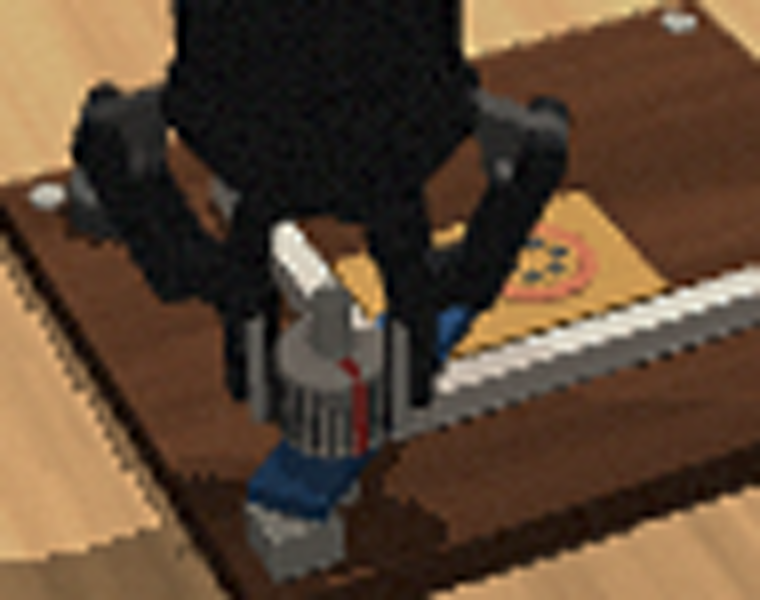

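The crop shows the red mark at (358,405), which is pixel column 294.5. The predicted column for a quarter turn is 294.3. The fingers hold the nut and the plate still lies along the left fence. I'll settle and hand in.

```bash
echo '[[0,0,0,0,0.2],[0,0,0,0,0.2],[0,0,0,0,0.2],[0,0,0,0,0.2]]' | python3 drive.py|grep -E "time|force"; python3 -c "
from station import arm, imaging, workorder
print(workorder.close_job())"
```

```text
time: 19.5
ft_force: [1.1, -2.8, 0.7]
finger_force: 41.3
the job is handed in; nothing more can be done
None
```

I pushed the plate flush into the fence corner, ran the nut down to its stop and backed it off about a quarter turn. I handed the job in at 19.5 s, still gripping the nut at about 41 N; no verdict came back.

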